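Fit the socket carrier on the trolley's dovetail rail and clamp it

TASK

Pick up the loose socket carrier and slide it onto the dovetail rail from the rail's open, tapered end until it is fully home against the end stop, without ramming the stop. Then turn the carrier's wing knob clockwise, feeling for where the cam bites, until the carrier is clamped firmly (about 0.5 N m on the knob), but do not overtighten it. Leave the small things standing round about where they are.

Things in the scene. Friction and masses are not known exactly. Their poses are not given: they have to be found in the camera images.
- carrier: The loose carrier: aluminium saddle 80 mm long (x), 88 mm wide (y), roof top 36 mm up, 0.4 kg; origin at the middle of its underside, z up, +x the way it slides onto the rail. It stands on its side skirts. Beneath: a dovetail channel along x, roof 26 mm up, 47.6 mm wide at the roof, 33.6 mm at 12 mm up: 0.8 mm wider each side than the rail. On the roof: a steel post at y = -26 mm, a black knob at y = +25 mm.
- carrier_post (a point): Grip point of the carrier: on the axis of its square steel post (26x26 mm, 50 mm tall on the roof, faces square to the carrier's axes), 64 mm above the carrier's underside, 28 mm above the roof; at x = 0, y = -26 mm of the carrier. Grip across the two faces that look along carrier x (13 mm from this point; 27 mm of bare roof beyond each). Axes as the carrier's.
- carrier_nose (a point): Middle of the carrier's leading (+x) end at the underside of its roof: x = 40, y = 0, z = 26 mm of the carrier; from carrier_post it lies at +40, +26, -38 mm. Axes as the carrier's.
- rail_mouth (a point): Open end of the fixed dovetail rail, on its middle line at the dovetail's top, 36 mm above the worktop. +x runs along the rail to the end stop, z up. Dovetail 46 mm wide at the top, 32 mm at its foot 14 mm lower; the first 15 mm taper (at the tip 4 mm narrower each side, 2.5 mm lower). The carrier's roof rides on its top. Base plate: 6 mm high, 80 mm wide, begins 8 mm before the mouth.
- rail_stop (a point): Middle of the face of the steel end stop across the rail's far end (56 mm wide, 46 mm high), at the dovetail's top; 140 mm from rail_mouth along rail x; axes as the rail's. When the carrier is home its carrier_nose lies at this point and their axes agree (side play 0.8 mm each way).
- end_stop: The end stop plate, fixed to the rail. Frame as the rail's: origin on the worktop on the rail's middle line, 65 mm before the stop's face, 75 mm from the open end.
- rail: The fixed rail: aluminium base plate 170x80 mm, dovetail on a neck, end stop. Origin on the worktop on its middle line, 75 mm from the open end; +x to the end stop. Low on its +y side, under the dovetail, lies the steel strip on which the knob's cam bites; it is worn by an unknown amount (up to 3 mm) that cannot be measured beforehand, and does not move in use.
- knob_grip (a point): Grip point of the clamp knob's wing: a black bar 40 mm long (this frame's x), 10 mm thick (y), from 21 mm below to 12 mm above this point. It lies on the knob's upright axis, 62 mm above the carrier's underside, 26 mm above the roof. Grip across the thickness from above and turn about the vertical here. Frame x turns with the knob; it is parallel to the carrier's x at 0.3 rad.
- clamp_knob (a joint): Knob angle, rad: 0 open, growing clockwise from above, to 2.4; starts at 0.2-0.4. Its cam (6 mm eccentric) bites on the rail's strip. Free it takes 0.18 N m to turn and may hold 0.18 either way when stopped. The bite, somewhere in 0.95-1.65, unknown beforehand, first draws the carrier up to 1.6 mm sideways, then torque climbs 0.4 N m per 0.1 rad: 0.5 is firm, 1.0 overtight. It stays as left.
- gallipot: Bystander: small steel cup, 63 mm across, 38 mm tall; origin at the middle of its underside.
- tape_roll: Bystander: roll of tape lying flat, 58 mm across, 12 mm high; origin at the middle of its underside.
- vial: Bystander: small stoppered vial, 25 mm across, 49 mm tall; origin at the middle of its underside.
There are look-alikes about, which are no part of the job. What is shaped like the carrier but orange is not meant.

How it is judged (in metres and radians):
On the way, in this order (a step that is already met when the one before it is completed fails the run):
1. the carrier rides on the dovetail, entered from the open end, not yet home (z of carrier_nose in the frame of rail_stop between -0.003 and 0.003 m and y of carrier_nose in the frame of rail_stop between -0.004 and 0.004 m and angle between the x axis of carrier_nose and the x axis of rail_stop, either way round below 0.06 rad and angle between carrier_nose's own z axis and vertical below 0.06 rad and x of carrier_nose in the frame of rail_stop between -0.12 and -0.02 m), for 0.1 s.
2. the carrier is home against the end stop, the clamp not yet biting (z of carrier_nose in the frame of rail_stop between -0.003 and 0.003 m and y of carrier_nose in the frame of rail_stop between -0.004 and 0.004 m and angle between the x axis of carrier_nose and the x axis of rail_stop, either way round below 0.06 rad and angle between carrier_nose's own z axis and vertical below 0.06 rad and x of carrier_nose in the frame of rail_stop above -0.0025 m and contact force between clamp_knob and rail below 2 N), for 0.2 s.
At the end, for the whole second after the job is handed in: The carrier sits on the dovetail with its nose within 2.5 mm of the end stop, straight (0.06 rad) and level, at rest and released, and the cam presses on the rail's strip with more than 8 N (about 0.25 N m on the knob) (z of carrier_nose in the frame of rail_stop between -0.003 and 0.003 m and y of carrier_nose in the frame of rail_stop between -0.004 and 0.004 m and angle between the x axis of carrier_nose and the x axis of rail_stop, either way round below 0.06 rad and angle between carrier_nose's own z axis and vertical below 0.06 rad and x of carrier_nose in the frame of rail_stop above -0.0025 m and contact force between clamp_knob and rail above 8 N and linear speed of carrier below 0.01 m/s); the robot touches nothing.
It fails at once if the end stop is rammed (more than 35 N) (contact force between carrier and end_stop above 35 N).
It fails at once if the clamp is overtightened (cam force above 110 N, about 1 N m on the knob) (contact force between clamp_knob and rail above 110 N).
It fails at once if the gallipot is pushed away (more than 20 mm) (distance of gallipot from where it was at the start of the episode above 0.02 m).
It fails at once if the tape_roll is pushed away (more than 20 mm) (distance of tape_roll from where it was at the start of the episode above 0.02 m).
It fails at once if the vial is pushed away (more than 20 mm) (distance of vial from where it was at the start of the episode above 0.02 m).
It also fails if it takes over 67 s, if anything falls off the work surface, if the arm or the gripper's body presses on something with over 40 N, if the wrist force passes 120 N, or if a joint passes its speed limit or range.

ROBOT

A 7-joint arm with a two-finger parallel gripper is mounted at the origin on a cart in front of the work surface, level with it; the furniture and walls round the work are solid. World frame = base frame: x ahead of the robot, y to its left, z up, the work surface at z = 0. Lengths are in mm, angles in rad, forces in N, time in s.
With the tool pointing down it reaches from about 400 to 850 mm from the base axis. Payload 10.4 kg.
Tool frame: the origin (TCP) lies midway between the tips of the shut fingers; the grasp point (between the pads) lies 19 mm behind it; z points along the fingers, y is the direction in which the jaws open and shut (so a half turn about z gives the same grasp; the last joint's range is limited). The gripper opens to 85 mm and grips with 20 to 120 N. Pads are 22 mm wide; open, the fingers measure 114 mm over their backs; the gripper's body (76 mm by 85 mm) begins 54 mm behind the grasp point. The pads swing forward as they close: fully open they stand 13 mm farther back than shut.
Start: joints at [-1.251, 0.332, -0.065, 1.46, 0.022, 1.35, -0.088], TCP at [210.066, 588.662, 231.338] pointing down, gripper open.
Joint ranges: [-2.6, 2.6], [-0.5, 2.12], [-1.47, 1.34], [0.16, 2.42], [-1.27, 4.41], [0.06, 2.06], [-2.6, 2.6]. Speed limits (rad/s): [2.22, 2.22, 2.79, 2.79, 3.14, 3.14, 3.14].

INTERFACE

Orientations are given as a 3x3 rotation matrix whose columns are the frame's x, y, z axes.
In Python, from rig import get_obs, capture, hand_in gives the robot as it stands.
- The arm moves only by the tool drive_tool, never from a script. Its argument "commands" is a list of rows, each a list of 7 numbers: the turn, a rotation vector about the tool's x, y, z in degrees, then the shift along the tool's x, y, z in mm, then the opening, from 0 (shut) to 1 (fully open). A call has 1 to 12 rows; each row is the pose to reach, as a shift and turn from the pose commanded when the call began, along the tool's axes at that moment; what a row does not reach only later rows make up. A row lasts 1/12 s, in which the tool goes at most 41.7 mm and 7.16 degrees, less where a joint would pass 70% of its speed; a pose out of reach is approached as far as the arm can. A call with a gripper value outside its range is refused whole. The fingers move at their own pace and stop on an object; "grip_force" is the grip in N (left out, the last holds). Time passes only in rows, so rows that repeat a pose let the fingers close. It gives the time, the measured TCP pose, the force and the opening at its end, in the units of the state.
- get_obs(): the state, without advancing time (a new reading comes with each control period).
- capture(name): name is "scene" or "side" or "wrist"; returns a dict with "color" (384x512x3 uint8, red, green, blue), "K" (3x3 intrinsics, pixels), "camera_from_world" (4x4, takes a point from world to camera coordinates). Camera axes: x right, y down, z forward; pixel columns grow to the right and rows downward; lengths in mm; the calibration is good to about 2 mm. The wrist camera is an equidistant fisheye: a pixel r from the principal point sees the ray r / f radians off the axis. A picture is of the moment at which its call begins. There is no depth.
- hand_in(): hands the job in, once; it reports no verdict.
The state is a dict: "time_s": time; "joints": joint angles; "qd": joint speeds; "joint_efforts": joint torques, N m; "tcp_pos": TCP position; "tcp_rot": TCP orientation; "ft_force": force on the tool from outside, world axes, zero at the start; "torque": the same for the moment, N m; "finger_gap": finger opening in mm.
Only numpy, scipy, OpenCV 4.12 (cv2) and the standard library are available. Lean on these libraries where they do the work, as an engineer would, in place of code of your own. Each camera call takes 0.05 s, during which the arm holds its last target. There are 200 camera calls.

## Working session

There is one attempt and no reset: what is moved stays moved. The work goes in short steps, Python scripts to look and compute and a tool call to move; the robot and the scene stay as the last step left them, time stands still between calls to the robot, and variables do not carry over. Pictures are saved under pics/ and viewed, about 8 in all and at most 12, crops included, and the job is handed in when it is done.

Besides the shell and the picture viewer there is one more tool, called after "Call:" as name(argument=value, ...), one argument or row to a line, values as JSON. drive_tool: Moves the arm, as the interface text tells. Its arguments: {"type":"object","properties":{"commands":{"type":"array","items":{"type":"array","items":{"type":"number"}}},"grip_force":{"type":"number"}},"required":["commands"]}

```bash
ls; mkdir -p pics
cat > h.py <<'E'
import numpy as np, cv2
from rig import get_obs, capture, hand_in
def snap(n,tag):
    c=capture(n); np.savez(f'pics/{tag}.npz',**c)
    cv2.imwrite(f'pics/{tag}.png',c['color'][:,:,::-1]); return c
def ray(c,u,v,fish=False):
    K=c['K'];T=c['camera_from_world'];R=T[:3,:3];o=-R.T@T[:3,3]
    x=(u-K[0,2])/K[0,0];y=(v-K[1,2])/K[1,1]
    if fish:
        r=np.hypot(x,y);d=np.array([np.sin(r)*x/max(r,1e-9),np.sin(r)*y/max(r,1e-9),np.cos(r)])
    else: d=np.array([x,y,1.])
    return o,R.T@d
def onz(c,u,v,z,fish=False):
    o,d=ray(c,u,v,fish); return o+d*(z-o[2])/d[2]
def proj(c,p,fish=False):
    T=c['camera_from_world'];K=c['K'];q=T[:3,:3]@np.array(p,float)+T[:3,3]
    if fish:
        r=np.hypot(q[0],q[1]);th=np.arctan2(r,q[2]);q=np.array([q[0]/r*th,q[1]/r*th,1])
    else: q=q/q[2]
    return K[0,0]*q[0]+K[0,2],K[1,1]*q[1]+K[1,2]
E
python3 - <<'E'
from h import *
o=get_obs();print({k:np.round(v,3) for k,v in o.items()})
a=snap('scene','s0');b=snap('side','d0')
for c in(a,b):print(c['K'],c['camera_from_world'])
cv2.imwrite('pics/both.png',cv2.resize(np.vstack([a['color'],b['color']])[:,:,::-1],(400,600)) if 0 else cv2.resize(a['color'][:,:,::-1],(800,600),interpolation=cv2.INTER_CUBIC))
cv2.imwrite('pics/side2.png',cv2.resize(b['color'][:,:,::-1],(800,600),interpolation=cv2.INTER_CUBIC))
E
```

```text
pics
{'time_s': np.float64(0.0), 'joints': array([-1.251,  0.333, -0.065,  1.461,  0.022,  1.35 , -0.089]), 'qd': array([-0.001, -0.   ,  0.001,  0.   , -0.001,  0.002,  0.   ]), 'joint_efforts': array([-1.0000e-03, -6.2544e+01,  4.9000e-02, -3.9161e+01,  1.6000e-02,
        1.0000e-02,  0.0000e+00]), 'tcp_pos': array([209.962, 588.286, 230.539]), 'tcp_rot': array([[-0.942,  0.336, -0.   ],
       [ 0.336,  0.942, -0.001],
       [-0.   , -0.001, -1.   ]]), 'ft_force': array([-0.309, -0.316,  0.351]), 'torque': array([-0.007, -0.009, -0.038]), 'finger_gap': np.float64(85.282)}
[[361.07658265   0.         255.58209852]
 [  0.         361.07658265 196.25657197]
 [  0.           0.           1.        ]] [[-9.26437344e-01  3.76365270e-01 -7.93921989e-03  5.10731405e+02]
 [ 3.28494806e-01  7.97942293e-01 -5.05350630e-01 -1.00170152e+02]
 [-1.83861387e-01 -4.70783688e-01 -8.62877575e-01  1.26880692e+03]
 [ 0.00000000e+00  0.00000000e+00  0.00000000e+00  1.00000000e+00]]
[[401.8865629    0.         261.46702268]
 [  0.         401.8865629  187.74243681]
 [  0.           0.           1.        ]] [[-9.68538867e-01 -2.47737922e-01  2.36301810e-02  5.03216148e+02]
 [-1.26577262e-01  4.08642629e-01 -9.03874659e-01  1.40628850e+02]
 [ 2.14267731e-01 -8.78428781e-01 -4.27144256e-01  1.07298731e+03]
 [ 0.00000000e+00  0.00000000e+00  0.00000000e+00  1.00000000e+00]]
```

View pics/both.png

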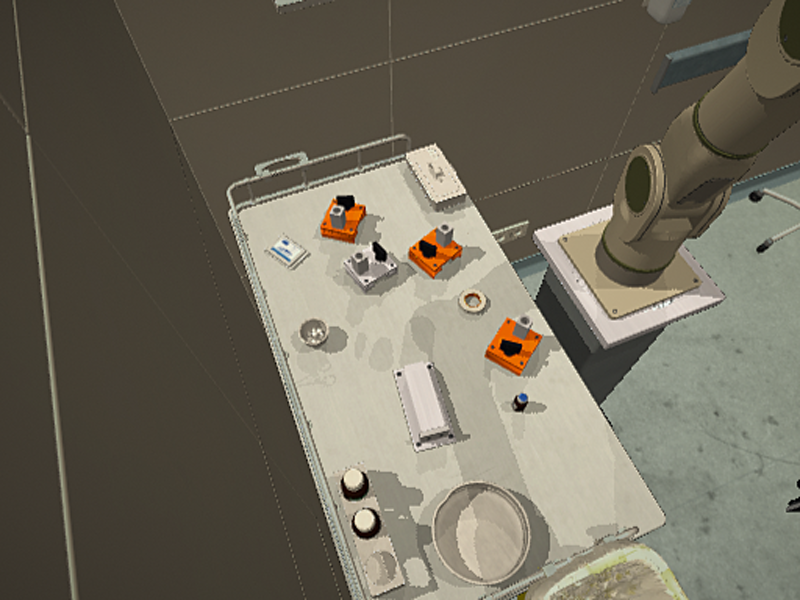

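View pics/side2.png

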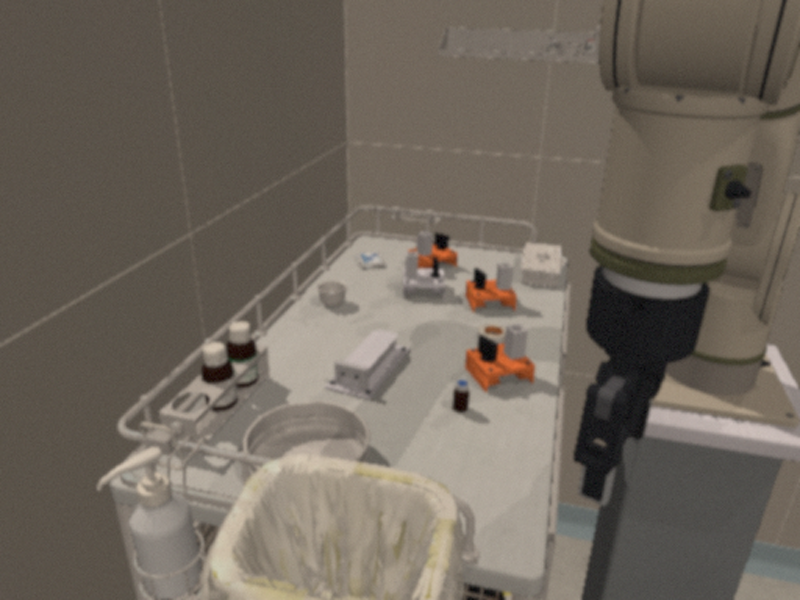

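Run:
```python
from h import *
a=cv2.imread('pics/s0.png');b=cv2.imread('pics/d0.png')
f=lambda i,u,v,w=38,h=29:cv2.resize(i[v-h:v+h,u-w:u+w],(400,300),interpolation=cv2.INTER_CUBIC)
cv2.imwrite('pics/m1.png',np.vstack([np.hstack([f(a,237,170),f(a,271,260)]),np.hstack([f(b,272,176),f(b,238,232)])]))
a=np.load('pics/s0.npz')
for n,u,v,z in[('carr',370,265,36),('rail top',400,370,36),('rail bot',440,440,36),('gal',314,333,19),('tape',472,301,6),('vial',520,402,25)]:
  print(n,onz(a,u*.64,v*.64,z).round())
```

```text
carr [ 543. -189.   36.]
rail top [576.  66.  36.]
rail bot [561. 222.  36.]
gal [706. -85.  19.]
tape [367. -37.   6.]
vial [388. 210.  25.]
```

View pics/m1.png

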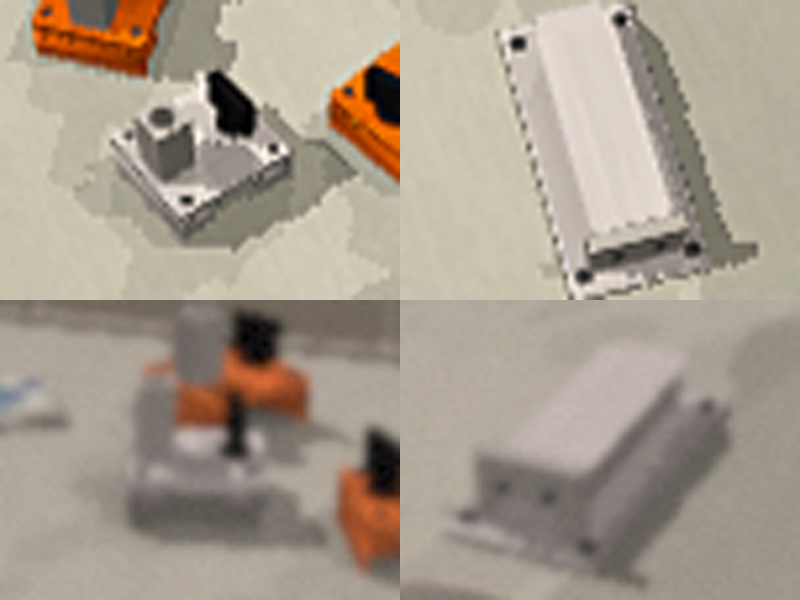

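Call:
drive_tool(
  commands=[
    [0,0,0,-533,-498,-90,1],
    [0,0,0,-533,-498,-90,1],
    [0,0,0,-533,-498,-90,1],
    [0,0,0,-533,-498,-90,1],
    [0,0,0,-533,-498,-90,1],
    [0,0,0,-533,-498,-90,1],
    [0,0,0,-533,-498,-90,1],
    [0,0,0,-533,-498,-90,1],
    [0,0,0,-533,-498,-90,1],
    [0,0,0,-533,-498,-90,1],
    [0,0,0,-533,-498,-90,1],
    [0,0,0,-533,-498,-90,1],
  ],
)

```text
time_s: 1.1
tcp_pos: [438.0, 145.6, 292.7]
tcp_rot: [[-0.942, 0.336, -0.0], [0.336, 0.942, 0.0], [0.0, 0.0, -1.0]]
ft_force: [1.5, 1.4, -0.1]
finger_gap: 85.5
```

Call:
drive_tool(
  commands=[
    [0,0,0,-170,-158,-28,1],
    [0,0,0,-170,-158,-28,1],
    [0,0,0,-170,-158,-28,1],
    [0,0,0,-170,-158,-28,1],
    [0,0,0,-170,-158,-28,1],
    [0,0,0,-170,-158,-28,1],
    [0,0,0,-170,-158,-28,1],
    [0,0,0,-170,-158,-28,1],
    [0,0,0,-170,-158,-28,1],
  ],
)

```text
time_s: 1.85
tcp_pos: [544.4, -57.5, 320.0]
tcp_rot: [[-0.942, 0.336, -0.001], [0.336, 0.942, 0.0], [0.001, -0.0, -1.0]]
ft_force: [-0.5, -0.8, 0.1]
finger_gap: 85.6
```

Run:
```python
from h import *
o=get_obs();print(o['time_s'],o['tcp_pos'],o['joints'].round(2))
a=snap('wrist','w0');print(a['K'],a['camera_from_world'])
cv2.imwrite('pics/w0b.png',cv2.resize(a['color'][:,:,::-1],(800,600),interpolation=cv2.INTER_CUBIC))
```

```text
1.85 [544.44725526 -57.51636296 320.01799654] [-0.52  0.13  0.6   1.55 -0.07  1.49  1.32]
[[297.31863964   0.         253.19605746]
 [  0.         297.31863964 190.03283101]
 [  0.           0.           1.        ]] [[ 3.36560803e-01  9.41661681e-01  3.23676925e-04 -1.29489103e+02]
 [ 9.00275819e-01 -3.21869761e-01  2.93092660e-01 -5.72520129e+02]
 [ 2.76098308e-01 -9.83521025e-02 -9.56083986e-01  3.08077271e+02]
 [ 0.00000000e+00  0.00000000e+00  0.00000000e+00  1.00000000e+00]]
```

View pics/w0b.png

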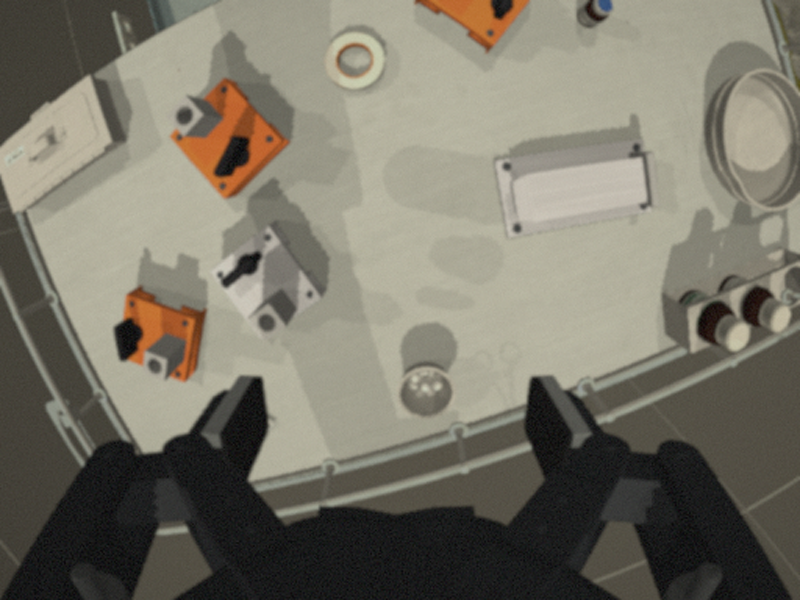

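Run:
```python
from h import *
a=np.load('pics/w0.npz')
P=lambda u,v,z:onz(a,u*.64,v*.64,z,True)
pt=P(267,322,86);kb=P(240,267,70);print('post',pt,'knob',kb,np.degrees(np.arctan2(*(kb-pt)[1::-1])))
for q in[(212,272),(268,226),(324,293)]:print(P(*q,36))
for q in[(495,157),(650,150),(507,237),(651,208)]:print('base',P(*q,6))
for q in[(513,178),(643,158),(516,207),(645,200)]:print('top',P(*q,36))
for n,u,v,z in[('gal',427,390,19),('tape',355,60,6),('or1',160,335,36),('or2',230,140,36),('or3',480,10,36),('rack',740,300,60)]:print(n,P(u,v,z).round())
```

```text
post [ 566.16534533 -185.83499634   86.        ] knob [ 513.52103833 -194.91224396   70.        ] -170.21691339182613
[ 510.98161002 -239.52304825   36.        ]
[ 490.24333102 -166.05853138   36.        ]
[ 570.07856284 -139.65732577   36.        ]
base [503.26146725  61.27886088   6.        ]
base [542.50272694 232.82308113   6.        ]
base [583.94495102  48.58678016   6.        ]
base [603.98999021 217.18018174   6.        ]
top [525.08213747  65.46084996  36.        ]
top [543.7520955  204.78316272  36.        ]
top [552.04655178  60.02408999  36.        ]
top [585.45910803 195.67329338  36.        ]
gal [712. -81.  19.]
tape [368. -35.   6.]
or1 [ 552. -331.   36.]
or2 [ 400. -171.   36.]
or3 [364.  90.  36.]
rack [724. 289.  60.]
```

Call:
drive_tool(
  commands=[
    [0,0,-13,48,182,190,1],
    [0,0,-13,48,182,190,1],
    [0,0,-13,48,182,190,1],
    [0,0,-13,48,182,190,1],
    [0,0,-13,48,182,190,1],
    [0,0,-13,48,182,190,1],
    [0,0,-13,48,182,190,1],
    [0,0,-13,48,182,190,1],
    [0,0,-13,48,182,190,1],
    [0,0,-13,48,182,190,1],
  ],
)

```text
time_s: 2.73
tcp_pos: [561.2, 128.5, 131.9]
tcp_rot: [[-0.993, 0.116, 0.002], [0.116, 0.993, 0.0], [-0.002, 0.0, -1.0]]
ft_force: [0.5, -1.1, 0.3]
finger_gap: 85.2
```

Run:
```python
from h import *
o=get_obs();print(o['time_s'],o['tcp_pos'],o['joints'].round(2))
a=snap('wrist','w1')
cv2.imwrite('pics/w1b.png',cv2.resize(a['color'][:300,60:460,::-1],(800,600),interpolation=cv2.INTER_CUBIC))
```

```text
2.7333 [561.2127829  128.47111279 131.85877123] [-0.68  0.31  0.45  1.74 -0.15  1.12  1.27]
```

View pics/w1b.png

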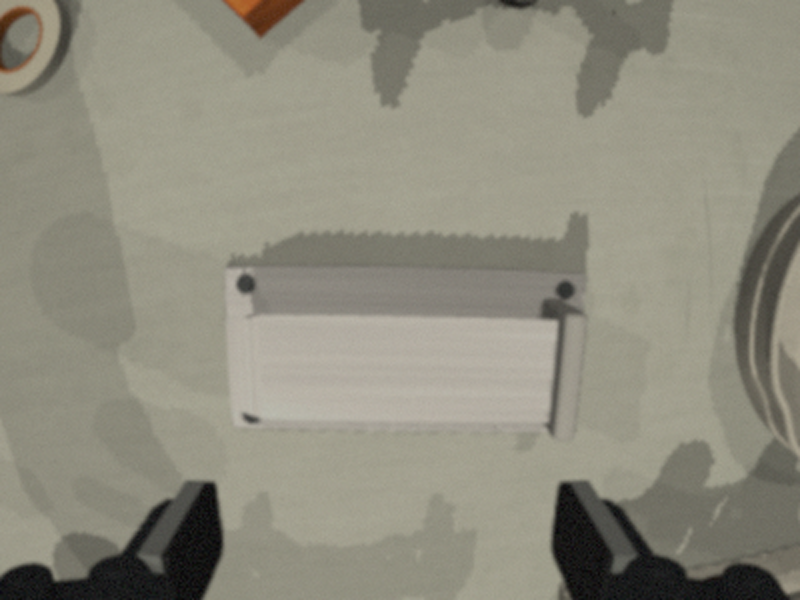

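```bash
cat >> h.py <<'E'
def edge(c,p0,p1,half,z,sign=0,n=60):
    """strongest edge along normals of raw-pixel segment p0-p1 -> world pts on z, robust line (point,dir,rms)"""
    g=cv2.GaussianBlur(cv2.cvtColor(c['color'],cv2.COLOR_RGB2GRAY).astype(np.float32),(0,0),0.8)
    p0,p1=np.array(p0,float),np.array(p1,float);t=(p1-p0)/np.linalg.norm(p1-p0);nn=np.array([-t[1],t[0]])
    s=np.arange(-half,half+.01,.25);W=[];U=[]
    for k in np.linspace(0,1,n):
        q=p0+k*(p1-p0)+s[:,None]*nn
        l=cv2.remap(g,q[:,0].astype(np.float32)[None],q[:,1].astype(np.float32)[None],cv2.INTER_CUBIC)[0]
        d=np.gradient(l);d=np.abs(d) if sign==0 else sign*d
        i=np.argmax(d); e=q[i];U.append(e);W.append(onz(c,*e,z,True)[:2])
    W=np.array(W,np.float32);vx,vy,x,y=cv2.fitLine(W,cv2.DIST_HUBER,0,.01,.01).ravel()
    r=(W-[x,y])@np.array([-vy,vx]);
    return np.array([x,y]),np.array([vx,vy]),np.median(np.abs(r)),np.mean(U,0)
E
python3 - <<'E'
from h import *
a=dict(np.load('pics/w1.npz'))
R=lambda u,v:(60+u/2,v/2)
def E(n,p,q,h,z,s=0):
    P,d,r,U=edge(a,R(*p),R(*q),h,z,s); print(n,P.round(2),'ang',round(np.degrees(np.arctan2(d[1],d[0]))%180,2),'rms',round(float(r),2),'crop px',((U-[60,0])*2).round(1)); return P,d
u,d=E('up top',(275,317),(530,319),5,36,1)
l,d2=E('low top',(275,421),(530,424),3,36)
nb=E('near base',(250,267),(570,273),4,6)
fb=E('far base',(260,429),(530,432),3,6)
E('stop far top',(586,320),(576,434),4,46)
E('stop near top',(568,325),(556,434),4,46)
E('plate mouth end',(228,285),(234,415),4,6)
E('dovetail tip',(247,330),(247,410),4,33.5)
n=np.array([-d[1],d[0]]);n/=np.linalg.norm(n);print('width',(l-u)@n,'basew',(fb[0]-nb[0])@n, 'base-mid vs top-mid',((l+u)/2-(fb[0]+nb[0])/2)@n)
E
```

```text
up top [535.75 159.86] ang 82.31 rms 0.14 crop px [402.5 315.4]
low top [578.43 132.03] ang 82.33 rms 0.27 crop px [402.5 420.6]
near base [517.82 149.67] ang 82.25 rms 0.15 crop px [410.  268.5]
far base [594.03 127.99] ang 81.85 rms 0.38 crop px [395. 429.]
stop far top [557.95 210.89] ang 170.79 rms 1.01 crop px [580.  376.9]
stop near top [568.27 199.78] ang 172.35 rms 0.18 crop px [558.1 379.1]
plate mouth end [546.53  54.11] ang 171.65 rms 0.28 crop px [228.1 350.1]
dovetail tip [551.18  71.  ] ang 172.23 rms 0.15 crop px [250. 370.]
width -46.018936 basew -78.43003 base-mid vs top-mid -0.2011658
```

Call:
drive_tool(
  commands=[
    [0,0,-24,-16,-318,0,1],
    [0,0,-24,-16,-318,0,1],
    [0,0,-24,-16,-318,0,1],
    [0,0,-24,-16,-318,0,1],
    [0,0,-24,-16,-318,0,1],
    [0,0,-24,-16,-318,0,1],
    [0,0,-24,-16,-318,0,1],
    [0,0,-24,-16,-318,0,1],
    [0,0,-24,-16,-318,0,1],
    [0,0,-24,-16,-318,0,1],
    [0,0,-24,-16,-318,0,1],
    [0,0,-24,-16,-318,0,1],
  ],
)

```text
time_s: 3.78
tcp_pos: [540.2, -187.6, 131.1]
tcp_rot: [[-0.954, -0.299, 0.001], [-0.299, 0.954, 0.001], [-0.001, 0.0, -1.0]]
ft_force: [-1.2, 0.4, -0.7]
finger_gap: 85.0
```

Run:
```python
from h import *
o=get_obs();print(o['time_s'],o['tcp_pos'],o['joints'].round(2))
a=snap('wrist','w2')
cv2.imwrite('pics/w2b.png',cv2.resize(a['color'][90:240,150:350,::-1],(800,600),interpolation=cv2.INTER_CUBIC))
```

```text
3.7833 [ 540.16025508 -187.55699458  131.09517778] [-0.2   0.32  0.55  1.76 -0.18  1.12  2.28]
```

View pics/w2b.png

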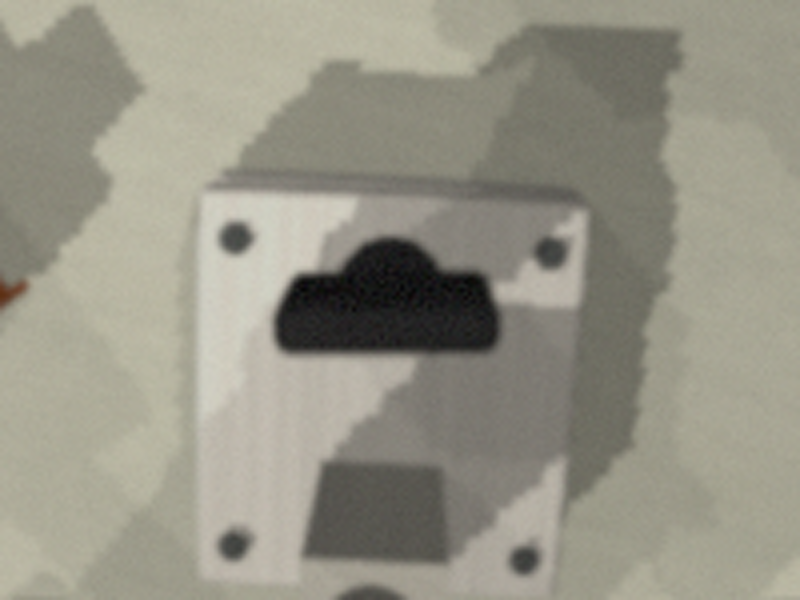

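Run:
```python
from h import *
a=dict(np.load('pics/w2.npz'))
R=lambda u,v:(150+u/4,90+v/4)
def E(n,p,q,h,z,s=0):
    P,d,r,U=edge(a,R(*p),R(*q),h,z,s); print(n,P.round(2),'ang',round(np.degrees(np.arctan2(d[1],d[0]))%180,2),'rms',round(float(r),2),'crop px',((U-[150,90])*4).round(1)); return P,d
L=E('left',(200,220),(203,560),4,36)
Rr=E('right',(587,230),(555,570),4,36)
T=E('top',(220,192),(570,206),3,36)
B=E('postfront',(325,466),(440,468),3,86)
E('postL top?',(308,558),(318,480),3,60)
E('knob low edge top',(295,352),(480,352),4,74)
E('knob low edge 41',(295,352),(480,352),4,41)
for q in[(235,238),(551,253),(525,560),(232,545)]:print('screw',onz(a,*R(*q),36,True).round(1))
yaw=np.radians(107.4)
for th in np.radians([106,107,108]):
  x=np.array([np.cos(th),np.sin(th)]);print('len',(Rr[0]-L[0])@x,x)
```

```text
left [ 549.75 -231.85] ang 13.9 rms 0.29 crop px [199.4 390. ]
right [ 531.41 -156.07] ang 13.92 rms 0.22 crop px [566.9 399.6]
top [ 498.45 -204.13] ang 105.03 rms 0.23 crop px [395.2 195. ]
postfront [ 536.13 -196.04] ang 104.77 rms 0.08 crop px [382.6 461.7]
postL top? [ 560.56 -202.39] ang 3.41 rms 0.17 crop px [307.5 518.3]
knob low edge top [ 519.93 -197.11] ang 107.32 rms 0.0 crop px [387.5 351.8]
knob low edge 41 [ 528.45 -195.  ] ang 107.32 rms 0.0 crop px [387.5 351.8]
screw [ 516.4 -232.5   36. ]
screw [ 500.3 -170.3   36. ]
screw [ 566.3 -153.2   36. ]
screw [ 582.2 -215.8   36. ]
len 77.90169939720927 [-0.27563736  0.9612617 ]
len 77.83295013537493 [-0.2923717   0.95630476]
len 77.74049220294464 [-0.30901699  0.95105652]
```

Call:
drive_tool(
  commands=[
    [0,0,3.2,-25,-7,0,1],
    [0,0,3.2,-25,-7,0,1],
    [0,0,3.2,-25,-7,0,1],
    [0,0,3.2,-25,-7,0,1],
    [0,0,3.2,-25,-7,20,1],
    [0,0,3.2,-25,-7,40,1],
    [0,0,3.2,-25,-7,60,1],
    [0,0,3.2,-25,-7,75,1],
    [0,0,3.2,-25,-7,85,1],
    [0,0,3.2,-25,-7,85,1],
    [0,0,3.2,-25,-7,85,1],
  ],
)

```text
time_s: 4.75
tcp_pos: [565.5, -187.6, 45.8]
tcp_rot: [[-0.97, -0.245, -0.0], [-0.245, 0.97, 0.0], [0.0, 0.0, -1.0]]
ft_force: [-0.1, 0.4, 0.7]
finger_gap: 84.8
```

Run:
```python
from h import *
o=get_obs();print(o['time_s'],o['tcp_pos'],o['tcp_rot'].round(3),o['ft_force'])
a=snap('wrist','w3')
cv2.imwrite('pics/w3b.png',cv2.resize(a['color'][110:380,90:450,::-1],(800,600),interpolation=cv2.INTER_CUBIC))
```

```text
4.75 [ 565.54310577 -187.60195837   45.7708227 ] [[-0.97  -0.245 -0.   ]
 [-0.245  0.97   0.   ]
 [ 0.     0.    -1.   ]] [-0.08675756  0.35891605  0.72233878]
```

View pics/w3b.png

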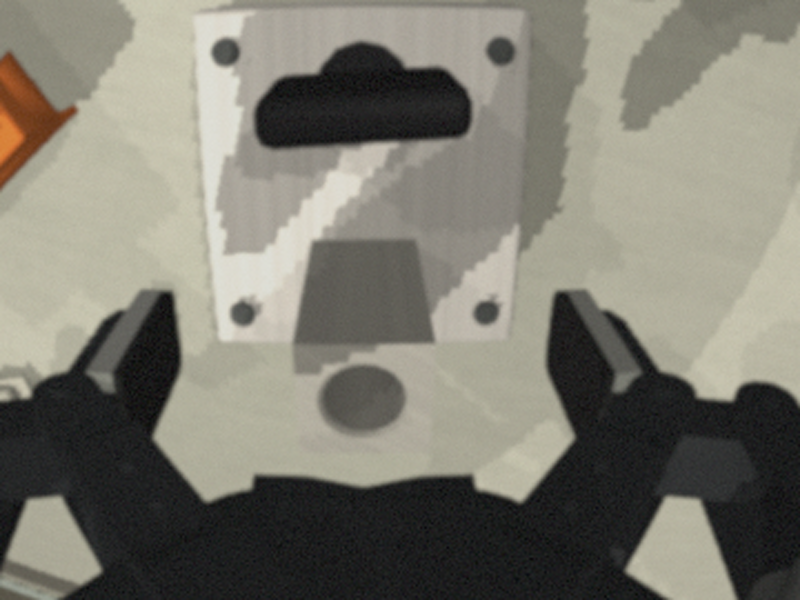

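Call:
drive_tool(
  commands=[
    [0,0,0,0,0,0,0],
    [0,0,0,0,0,0,0],
    [0,0,0,0,0,0,0],
    [0,0,0,0,0,0,0],
    [0,0,0,0,0,0,0],
    [0,0,0,0,0,0,0],
    [0,0,0,0,0,0,0],
    [0,0,0,0,0,0,0],
    [0,0,0,0,0,0,0],
    [0,0,0,0,0,0,0],
  ],
  grip_force=100,
)

```text
time_s: 5.63
tcp_pos: [566.1, -187.6, 46.0]
tcp_rot: [[-0.97, -0.245, 0.001], [-0.245, 0.97, 0.0], [-0.001, 0.0, -1.0]]
ft_force: [-1.4, 0.9, 5.6]
finger_gap: 24.6
```

Call:
drive_tool(
  commands=[
    [0,0,0,0,0,-20,0],
    [0,0,0,0,0,-40,0],
    [0,0,8,-15,60,-40,0],
    [0,0,15,-30,120,-40,0],
    [0,0,21.9,-41,177,-40,0],
    [0,0,21.9,-41,177,-40,0],
    [0,0,21.9,-41,177,-40,0],
    [0,0,21.9,-41,177,-40,0],
    [0,0,21.9,-41,177,-40,0],
    [0,0,21.9,-41,177,-25,0],
    [0,0,21.9,-41,177,-14,0],
    [0,0,21.9,-41,177,-14,0],
  ],
)

```text
time_s: 6.63
tcp_pos: [560.1, -7.2, 56.8]
tcp_rot: [[-0.991, 0.136, -0.005], [0.136, 0.991, -0.001], [0.004, -0.002, -1.0]]
ft_force: [-1.0, 0.1, -5.4]
finger_gap: 24.9
```

Run:
```python
from h import *
o=get_obs();print(o['time_s'],o['tcp_pos'],o['tcp_rot'].round(4),o['ft_force'],o['torque'],o['joints'].round(2))
a=snap('wrist','w4')
cv2.imwrite('pics/w4b.png',cv2.resize(a['color'][100:325,190:490,::-1],(800,600),interpolation=cv2.INTER_CUBIC))
```

```text
6.6333 [560.10502763  -7.20020308  56.76005933] [[-0.9907  0.1361 -0.0046]
 [ 0.1361  0.9907 -0.0011]
 [ 0.0044 -0.0018 -1.    ]] [-0.99026251  0.09447909 -5.44751134] [-0.04472877 -0.04660426  0.04462984] [-0.52  0.4   0.55  1.84 -0.24  0.97  1.56]
```

View pics/w4b.png

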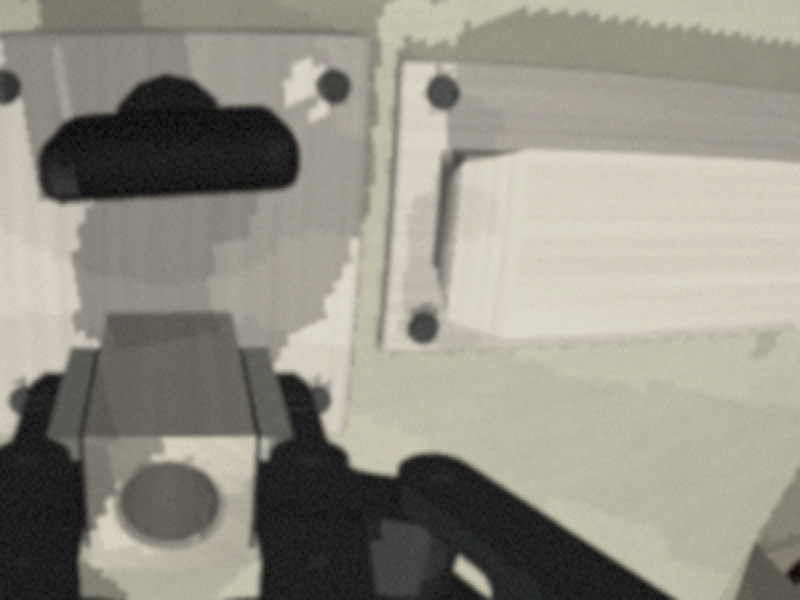

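Call:
drive_tool(
  commands=[
    [0,0,0,0,0,0,0],
    [0,0,0,0,0,0,0],
    [0,0,0,0,0,0,0],
  ],
)

```text
time_s: 6.93
tcp_pos: [562.6, -6.2, 60.1]
tcp_rot: [[-0.991, 0.135, 0.001], [0.135, 0.991, 0.0], [-0.001, 0.0, -1.0]]
ft_force: [-0.2, 0.5, -5.5]
finger_gap: 24.9
```

Run:
```python
from h import *
o=get_obs();print(o['time_s'],o['tcp_pos'],o['tcp_rot'].round(4),o['ft_force'],o['torque'])
a=snap('wrist','w5');zz=o['tcp_pos'][2]-10
k=.375
R=lambda u,v:(190+u*k,100+v*k)
def E(n,p,q,h,z,s=0):
    P,d,r,U=edge(a,R(*p),R(*q),h,z,s); print(n,P.round(2),'ang',round(np.degrees(np.arctan2(d[1],d[0]))%180,2),'rms',round(float(r),2),'crop px',((U-[190,100])/k).round(1)); return P,d
A=E('roof +y edge',(30,35),(350,38),4,zz)
B=E('roof nose edge',(365,60),(347,400),3,zz)
u,d=E('rail up',(540,152),(780,162),4,36)
E('tip',(450,180),(441,270),3,33.5)
E('plate end',(398,90),(386,320),4,6)
r=np.radians(82.3);n=np.array([np.sin(r),-np.cos(r)]);t=np.array([np.cos(r),np.sin(r)])
print('offset roof edge->rail edge (want 21)',(u-A[0])@n)
Q=o['tcp_pos'][:2];C=np.array([558.54,156.78])
print('post lateral (want 26)',(Q-C)@n,'s',(Q-C)@t,'tcp->rail edge now (want 49)',(Q-u)@n,'tcp->roof edge(70)',(Q-A[0])@n)
```

```text
6.9333 [562.5970611   -6.23527275  60.07499559] [[-9.908e-01  1.352e-01  9.000e-04]
 [ 1.352e-01  9.908e-01  2.000e-04]
 [-8.000e-04  3.000e-04 -1.000e+00]] [-0.18758993  0.46742341 -5.5101922 ] [ 0.03773575 -0.16087401 -0.03174859]
roof +y edge [494.25   6.37] ang 82.42 rms 0.15 crop px [190.   33.2]
roof nose edge [533.62  37.05] ang 172.15 rms 0.16 crop px [356.9 230. ]
rail up [531.22 115.67] ang 83.06 rms 0.09 crop px [660.4 147.4]
tip [545.45  60.26] ang 170.97 rms 0.31 crop px [442.5 224.7]
plate end [546.33  53.81] ang 172.5 rms 0.17 crop px [385.4 204.7]
offset roof edge->rail edge (want 21) 21.987451118819283
post lateral (want 26) 25.862273950886568 s -161.00180645388002 tcp->rail edge now (want 49) 47.428425802755726 tcp->roof edge(70) 69.41587679379583
```

Call:
drive_tool(
  commands=[
    [0,0,0,-0.3,6,1.5,0],
    [0,0,0,-0.3,12,3.4,0],
    [0,0,0,-0.3,18,3.4,0],
    [0,0,0,-0.3,23,3.4,0],
    [0,0,0,-0.3,26,3.4,0],
    [0,0,0,-0.3,29,3.4,0],
    [0,0,0,-0.3,32,3.4,0],
    [0,0,0,-0.3,35,3.4,0],
    [0,0,0,-0.3,37,3.4,0],
    [0,0,0,-0.3,39,3.4,0],
    [0,0,0,-0.3,39,3.4,0],
  ],
)

```text
time_s: 7.9
tcp_pos: [567.8, 33.1, 56.1]
tcp_rot: [[-0.991, 0.134, 0.0], [0.134, 0.991, 0.0], [-0.0, 0.0, -1.0]]
ft_force: [-0.4, 0.6, -5.6]
finger_gap: 25.4
```

```bash
cat >> h.py <<'E'
def st():
    o=get_obs();r=np.radians(82.3);t=np.array([np.cos(r),np.sin(r)]);n=np.array([-t[1],t[0]])
    d=o['tcp_pos'][:2]-np.array([558.54,156.78]);f=o['ft_force'];R=o['tcp_rot']
    print('t',round(o['time_s'],2),'nose to stop %.2f lat(-26) %.2f z %.2f yaw %.2f'%(d@t+40-44.3,d@n,o['tcp_pos'][2],np.degrees(np.arctan2(R[1,1],R[0,1]))),'F along %.1f lat %.1f z %.1f'%(f[:2]@t,f[:2]@n,f[2]),'M',o['torque'].round(2),'gap',round(o['finger_gap'],1));return o
E
python3 -c "
from h import *
st()"
```

```text
t 7.9 nose to stop -125.62 lat(-26) -25.74 z 56.12 yaw 82.28 F along 0.5 lat 0.5 z -5.6 M [-0.03 -0.12  0.02] gap 25.4
```

Call:
drive_tool(
  commands=[
    [0,0,0,0,3,0,0],
    [0,0,0,0,6,0,0],
    [0,0,0,0,9,0,0],
    [0,0,0,0,12,0,0],
    [0,0,0,0,15,0,0],
    [0,0,0,0,18,0,0],
    [0,0,0,0,21,0,0],
    [0,0,0,0,24,0,0],
    [0,0,0,0,27,0,0],
    [0,0,0,0,30,0,0],
    [0,0,0,0,30,0,0],
  ],
)

```text
time_s: 8.82
tcp_pos: [571.9, 63.3, 56.1]
tcp_rot: [[-0.991, 0.134, 0.0], [0.134, 0.991, 0.0], [0.0, 0.0, -1.0]]
ft_force: [-0.6, 0.3, -4.3]
finger_gap: 24.8
```

```bash
python3 -c "
from h import *
st()"
```

```text
t 8.82 nose to stop -95.18 lat(-26) -25.73 z 56.09 yaw 82.31 F along 0.3 lat 0.7 z -4.3 M [ 0.03 -0.13 -0.  ] gap 24.8
```

Call:
drive_tool(
  commands=[
    [0,0,0,0,5,0,0],
    [0,0,0,0,10,0,0],
    [0,0,0,0,15,0,0],
    [0,0,0,0,20,0,0],
    [0,0,0,0,25,0,0],
    [0,0,0,0,30,0,0],
    [0,0,0,0,35,0,0],
    [0,0,0,0,40,0,0],
    [0,0,0,0,45,0,0],
    [0,0,0,0,50,0,0],
    [0,0,0,0,55,0,0],
    [0,0,0,0,55,0,0],
  ],
)

```text
time_s: 9.82
tcp_pos: [579.3, 118.5, 56.1]
tcp_rot: [[-0.991, 0.133, 0.0], [0.133, 0.991, 0.001], [-0.0, 0.001, -1.0]]
ft_force: [-0.5, -0.0, -5.7]
finger_gap: 24.8
```

```bash
python3 -c "
from h import *
st()"
```

```text
t 9.82 nose to stop -39.46 lat(-26) -25.68 z 56.12 yaw 82.35 F along -0.1 lat 0.5 z -5.7 M [ 0.04 -0.06 -0.03] gap 24.8
```

Free sliding. Advance to about 8 mm short, then creep.

Call:
drive_tool(
  commands=[
    [0,0,0,0,5,0,0],
    [0,0,0,0,10,0,0],
    [0,0,0,0,15,0,0],
    [0,0,0,0,20,0,0],
    [0,0,0,0,25,0,0],
    [0,0,0,0,29,0,0],
    [0,0,0,0,31,0,0],
    [0,0,0,0,32,0,0],
    [0,0,0,0,32,0,0],
  ],
)

```text
time_s: 10.57
tcp_pos: [583.5, 148.7, 56.1]
tcp_rot: [[-0.991, 0.134, 0.0], [0.134, 0.991, 0.0], [-0.0, 0.0, -1.0]]
ft_force: [0.2, 0.3, -4.7]
finger_gap: 25.1
```

Call:
drive_tool(
  commands=[
    [0,0,0,0,0.4,0,0],
    [0,0,0,0,0.8,0,0],
    [0,0,0,0,1.2,0,0],
    [0,0,0,0,1.6,0,0],
    [0,0,0,0,2.0,0,0],
    [0,0,0,0,2.4,0,0],
    [0,0,0,0,2.8,0,0],
    [0,0,0,0,3.2,0,0],
    [0,0,0,0,3.6,0,0],
    [0,0,0,0,4,0,0],
    [0,0,0,0,4,0,0],
  ],
)

```text
time_s: 11.48
tcp_pos: [584.1, 152.7, 56.1]
tcp_rot: [[-0.991, 0.135, 0.0], [0.135, 0.991, 0.0], [-0.0, 0.0, -1.0]]
ft_force: [-0.8, -0.1, -4.4]
finger_gap: 25.1
```

```bash
python3 -c "
from h import *
st()"
```

```text
t 11.48 nose to stop -4.94 lat(-26) -25.83 z 56.12 yaw 82.27 F along -0.2 lat 0.8 z -4.4 M [-0.   -0.12 -0.  ] gap 25.1
```

Call:
drive_tool(
  commands=[
    [0,0,0,0,0.3,0,0],
    [0,0,0,0,0.6,0,0],
    [0,0,0,0,0.9,0,0],
    [0,0,0,0,1.2,0,0],
    [0,0,0,0,1.5,0,0],
    [0,0,0,0,1.8,0,0],
    [0,0,0,0,2.1,0,0],
    [0,0,0,0,2.4,0,0],
    [0,0,0,0,2.4,0,0],
  ],
)

```text
time_s: 12.23
tcp_pos: [584.4, 155.0, 56.1]
tcp_rot: [[-0.991, 0.135, 0.0], [0.135, 0.991, 0.0], [0.0, 0.0, -1.0]]
ft_force: [-0.0, -0.4, -5.4]
finger_gap: 25.1
```

Call:
drive_tool(
  commands=[
    [0,0,0,0,0.2,0,0],
    [0,0,0,0,0.4,0,0],
    [0,0,0,0,0.6,0,0],
    [0,0,0,0,0.8,0,0],
    [0,0,0,0,1.0,0,0],
    [0,0,0,0,1.0,0,0],
  ],
)

```text
time_s: 12.73
tcp_pos: [584.5, 156.0, 56.1]
tcp_rot: [[-0.991, 0.135, 0.0], [0.135, 0.991, 0.0], [0.0, 0.0, -1.0]]
ft_force: [0.1, 0.5, -5.0]
finger_gap: 24.6
```

Call:
drive_tool(
  commands=[
    [0,0,0,0,0.2,0,0],
    [0,0,0,0,0.4,0,0],
    [0,0,0,0,0.6,0,0],
    [0,0,0,0,0.8,0,0],
    [0,0,0,0,0.8,0,0],
  ],
)

```text
time_s: 13.15
tcp_pos: [584.6, 156.8, 56.1]
tcp_rot: [[-0.991, 0.135, -0.0], [0.135, 0.991, 0.0], [0.0, 0.0, -1.0]]
ft_force: [-0.2, 0.1, -6.5]
finger_gap: 24.9
```

Still free; keep creeping.

Call:
drive_tool(
  commands=[
    [0,0,0,0,0.2,0,0],
    [0,0,0,0,0.4,0,0],
    [0,0,0,0,0.6,0,0],
    [0,0,0,0,0.8,0,0],
    [0,0,0,0,0.8,0,0],
  ],
)

```text
time_s: 13.57
tcp_pos: [584.7, 157.0, 56.1]
tcp_rot: [[-0.991, 0.135, -0.0], [0.135, 0.991, -0.0], [0.0, -0.0, -1.0]]
ft_force: [-0.4, -2.5, -5.0]
finger_gap: 25.1
```

Call:
drive_tool(
  commands=[
    [0,0,0,0,0.2,0,0],
    [0,0,0,0,0.4,0,0],
    [0,0,0,0,0.4,0,0],
  ],
)

```text
time_s: 13.82
tcp_pos: [584.7, 157.1, 56.1]
tcp_rot: [[-0.991, 0.135, -0.0], [0.135, 0.991, -0.001], [0.0, -0.001, -1.0]]
ft_force: [-2.7, -4.8, -2.8]
finger_gap: 25.0
```

Call:
drive_tool(
  commands=[
    [0,0,0,0,0.4,0,0],
    [0,0,0,0,0,0,0.6],
    [0,0,0,0,0,0,0.6],
    [0,0,0,0,0,0,0.6],
    [0,0,0,0,0,0,0.6],
    [0,0,0,0,0,0,0.7],
    [0,0,0,0,0,-20,0.7],
    [0,0,0,0,0,-45,0.7],
    [0,0,0,0,0,-80,0.7],
    [0,0,0,0,0,-80,0.7],
    [0,0,0,0,0,-80,0.7],
    [0,0,0,0,0,-80,0.7],
  ],
)

```text
time_s: 14.82
tcp_pos: [584.6, 158.1, 135.9]
tcp_rot: [[-0.991, 0.135, 0.0], [0.135, 0.991, 0.0], [0.0, 0.0, -1.0]]
ft_force: [-0.4, -0.8, 0.1]
finger_gap: 59.7
```

Run:
```python
from h import *
o=st();print(o['joints'].round(2))
a=snap('wrist','w6')
cv2.imwrite('pics/w6b.png',cv2.resize(a['color'][90:270,140:380,::-1],(800,600),interpolation=cv2.INTER_CUBIC))
```

```text
t 14.82 nose to stop 0.52 lat(-26) -25.67 z 135.95 yaw 82.27 F along -0.8 lat 0.3 z 0.1 M [-0.02 -0.03  0.  ] gap 59.7
[-0.75  0.39  0.52  1.66 -0.2   1.15  1.25]
```

View pics/w6b.png

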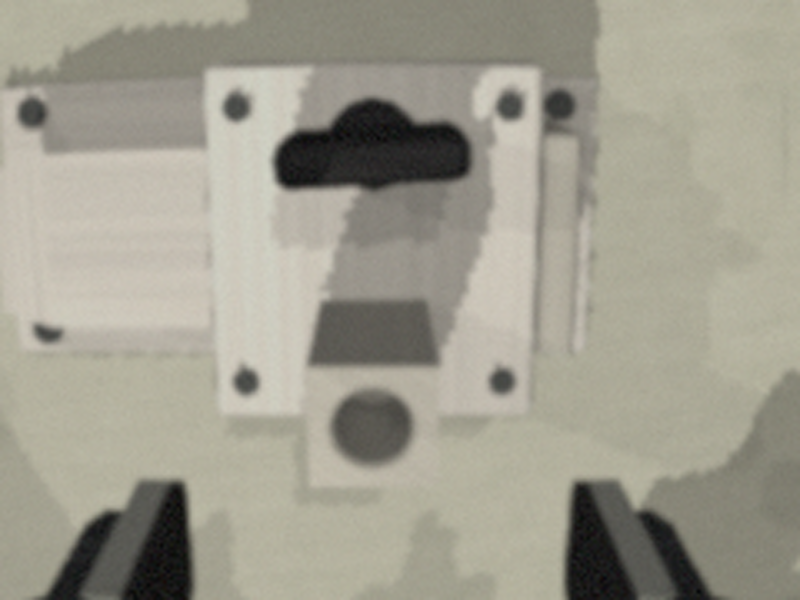

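Run:
```python
from h import *
a=dict(np.load('pics/w4.npz'))
# w4 taken at tcp ~ (560.1,-7.2,56.8)
Rt=np.array([[-.991,.136,0],[.136,.991,0],[0,0,-1]]);T=np.array([560.1,-7.2,56.8])
for q in[(245,355),(285,380),(345,445),(400,465),(440,455),(520,495),(660,590)]:
    o,d=ray(a,190+q[0]*.375,100+q[1]*.375,True);o=Rt.T@(o-T);d=Rt.T@d
    print(q,[(o+d*(p-o[0])/d[0]).round(0).tolist() for p in(0,12)])
b=dict(np.load('pics/w6.npz'));k=.3
R=lambda u,v:(140+u*k,90+v*k)
def E(n,p,q,h,z,s=0):
    P,d,r,U=edge(b,R(*p),R(*q),h,z,s); print(n,P.round(2),'ang',round(np.degrees(np.arctan2(d[1],d[0]))%180,2),'rms',round(float(r),2),'crop px',((U-[140,90])/k).round(1)); return P,d
E('nose',(540,130),(530,400),2,46);E('rear',(206,80),(218,400),3,46);E('+y edge',(225,68),(525,66),2,46)
E('stop near',(545,160),(540,330),2,46)
E('knob low edge',(300,187),(450,181),3,84)
for q in[(236,107),(511,105),(502,381),(246,381)]:print('screw',onz(b,*R(*q),46,True).round(1))
```

```text
(245, 355) [[0.0, 17.0, 16.0], [12.0, 14.0, -10.0]]
(285, 380) [[-0.0, 24.0, 3.0], [12.0, 21.0, -20.0]]
(345, 445) [[0.0, 32.0, -23.0], [12.0, 27.0, -42.0]]
(400, 465) [[0.0, 40.0, -31.0], [12.0, 34.0, -49.0]]
(440, 455) [[0.0, 48.0, -28.0], [12.0, 41.0, -47.0]]
(520, 495) [[0.0, 58.0, -42.0], [12.0, 49.0, -58.0]]
(660, 590) [[0.0, 71.0, -70.0], [12.0, 60.0, -82.0]]
nose [572.15 198.15] ang 172.0 rms 0.2 crop px [532.2 264.9]
rear [552.64 122.4 ] ang 172.42 rms 0.25 crop px [211.7 240. ]
+y edge [516.84 171.31] ang 82.61 rms 0.17 crop px [375.   64.5]
stop near [565.52 200.55] ang 175.25 rms 0.25 crop px [539.1 244.9]
knob low edge [538.87 165.99] ang 85.35 rms 0.21 crop px [375.  183.7]
screw [521.7 133.7  46. ]
screw [530.  197.6  46. ]
screw [597.8 188.2  46. ]
screw [589.1 124.7  46. ]
```

Call:
drive_tool(
  commands=[
    [0,0,7,10,0,0,0.35],
    [0,0,14,20,0,0,0.35],
    [0,0,21,30,0,0,0.35],
    [0,0,28,40,-0.9,0,0.35],
    [0,0,35,50.8,-0.9,0,0.35],
    [0,0,42,50.8,-0.9,0,0.35],
    [0,0,49,50.8,-0.9,0,0.35],
    [0,0,56,50.8,-0.9,0,0.35],
    [0,0,63,50.8,-0.9,0,0.35],
    [0,0,70,50.8,-0.9,0,0.35],
    [0,0,77,50.8,-0.9,0,0.35],
    [0,0,84,50.8,-0.9,0,0.35],
  ],
)

```text
time_s: 15.87
tcp_pos: [533.7, 163.6, 135.0]
tcp_rot: [[0.036, 0.999, -0.002], [0.999, -0.036, -0.001], [-0.001, -0.002, -1.0]]
ft_force: [0.1, -0.4, -0.4]
finger_gap: 29.9
```

Call:
drive_tool(
  commands=[
    [0,0,2.9,0,0,0,0.35],
    [0,0,2.9,0,0,0,0.35],
    [0,0,2.9,0,0,0,0.35],
    [0,0,2.9,0,0,0,0.35],
  ],
)

```text
time_s: 16.2
tcp_pos: [534.0, 163.8, 135.6]
tcp_rot: [[0.079, 0.997, -0.001], [0.997, -0.079, -0.0], [-0.001, -0.001, -1.0]]
ft_force: [0.4, -0.4, 0.2]
finger_gap: 29.8
```

Run:
```python
from h import *
o=st();print(o['tcp_pos'],o['joints'].round(2))
a=snap('wrist','w7')
cv2.imwrite('pics/w7b.png',cv2.resize(a['color'][90:384,60:452,::-1],(800,600),interpolation=cv2.INTER_CUBIC))
```

```text
t 16.2 nose to stop -0.63 lat(-26) 25.26 z 135.60 yaw -4.51 F along -0.3 lat -0.4 z 0.2 M [ 0.   -0.    0.06] gap 29.8
[534.00383308 163.79749728 135.60182192] [-1.03  0.32  0.78  1.79 -0.25  1.13 -0.25]
```

View pics/w7b.png

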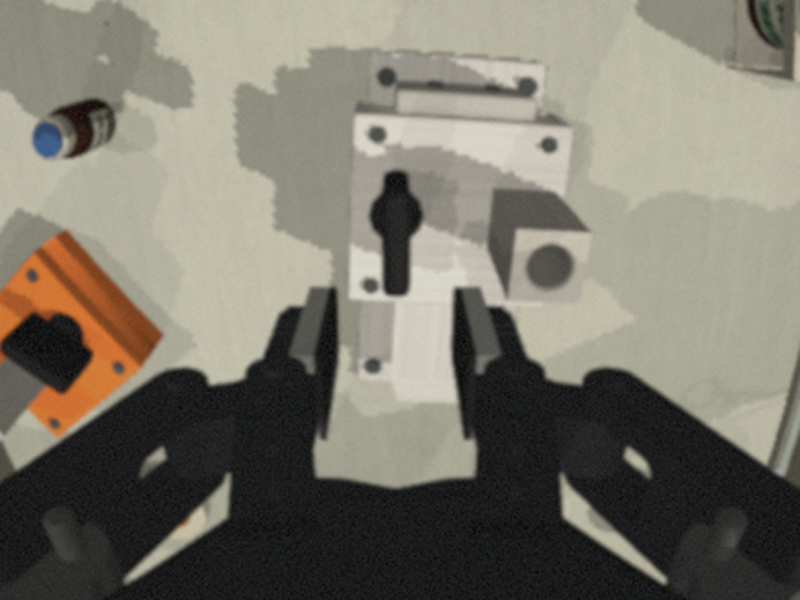

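Call:
drive_tool(
  commands=[
    [0,0,0,0,0,15,0.35],
    [0,0,0,0,0,30,0.35],
    [0,0,0,0,0,45,0.35],
    [0,0,0,0,0,57,0.35],
    [0,0,0,0,0,64,0.35],
    [0,0,0,0,0,68,0.35],
    [0,0,0,0,0,71,0.35],
    [0,0,0,0,0,74,0.35],
    [0,0,0,0,0,77,0.35],
    [0,0,0,0,0,77,0.35],
  ],
)

```text
time_s: 17.08
tcp_pos: [534.3, 163.9, 59.0]
tcp_rot: [[0.081, 0.997, -0.0], [0.997, -0.081, 0.0], [0.0, -0.0, -1.0]]
ft_force: [-0.5, 0.5, -0.6]
finger_gap: 30.0
```

Call:
drive_tool(
  commands=[
    [0,0,0,0,0,0,0],
    [0,0,0,0,0,0,0],
    [0,0,0,0,0,0,0],
    [0,0,0,0,0,0,0],
    [0,0,0,0,0,0,0],
    [0,0,0,0,0,0,0],
  ],
  grip_force=60,
)

```text
time_s: 17.58
tcp_pos: [534.5, 164.0, 59.5]
tcp_rot: [[0.081, 0.997, 0.0], [0.997, -0.081, 0.0], [0.0, 0.0, -1.0]]
ft_force: [-1.8, -0.7, 5.5]
finger_gap: 8.7
```

```bash
python3 -c "
from h import *
o=st();print(o['tcp_pos'])"
```

```text
t 17.58 nose to stop -0.40 lat(-26) 24.83 z 59.53 yaw -4.63 F along -0.9 lat 1.6 z 5.5 M [-0.08  0.46  0.1 ] gap 8.7
[534.45692816 163.97366054  59.53441341]
```

Call:
drive_tool(
  commands=[
    [0,0,3,0,0,0,0],
    [0,0,6,0,0,0,0],
    [0,0,9,0,0,0,0],
    [0,0,12,0,0,0,0],
    [0,0,15,0,0,0,0],
    [0,0,18,0,0,0,0],
    [0,0,21,0,0,0,0],
    [0,0,24,0,0,0,0],
    [0,0,27,0,0,0,0],
    [0,0,30,0,0,0,0],
    [0,0,33,0,0,0,0],
    [0,0,33,0,0,0,0],
  ],
)

```text
time_s: 18.58
tcp_pos: [534.6, 163.9, 59.5]
tcp_rot: [[0.613, 0.79, 0.001], [0.79, -0.613, 0.0], [0.001, 0.0, -1.0]]
ft_force: [-1.9, 0.2, 5.2]
finger_gap: 8.7
```

```bash
python3 -c "
from h import *
o=st();print(o['tcp_pos'])"
```

```text
t 18.58 nose to stop -0.45 lat(-26) 24.68 z 59.55 yaw -37.83 F along -0.1 lat 1.9 z 5.2 M [-0.07  0.36 -0.08] gap 8.7
[534.59413235 163.89781716  59.54700113]
```

Call:
drive_tool(
  commands=[
    [0,0,1,0,0,0,0],
    [0,0,2,0,0,0,0],
    [0,0,3,0,0,0,0],
  ],
)

```text
time_s: 18.83
tcp_pos: [534.6, 163.9, 59.6]
tcp_rot: [[0.652, 0.758, 0.001], [0.758, -0.652, 0.0], [0.001, 0.0, -1.0]]
ft_force: [-2.6, -1.1, 6.2]
finger_gap: 8.9
```

```bash
cat >> h.py <<'E'
def kn():
    o=get_obs();R=o['tcp_rot'];y=np.degrees(np.arctan2(R[1,1],R[0,1]));print('t %.2f knob~%.3f Mz %.3f F %s tcp %s j7eff %.3f'%(o['time_s'],.246+np.radians(-4.63-y),o['torque'][2],o['ft_force'].round(1),o['tcp_pos'].round(2),o['joint_efforts'][6]))
E
python3 -c "
from h import *
kn()"
```

```text
t 18.83 knob~0.875 Mz 0.167 F [-2.6 -1.1  6.2] tcp [534.61 163.89  59.56] j7eff 0.205
```

Call:
drive_tool(
  commands=[
    [0,0,1,0,0,0,0],
    [0,0,2,0,0,0,0],
    [0,0,3,0,0,0,0],
    [0,0,4,0,0,0,0],
    [0,0,5,0,0,0,0],
  ],
)

```text
time_s: 19.25
tcp_pos: [534.6, 163.9, 59.6]
tcp_rot: [[0.715, 0.699, 0.001], [0.699, -0.715, 0.0], [0.001, 0.0, -1.0]]
ft_force: [-1.1, 0.5, 5.2]
finger_gap: 9.2
```

```bash
python3 -c "
from h import *
kn()"
```

```text
t 19.25 knob~0.962 Mz 0.170 F [-1.1  0.5  5.2] tcp [534.61 163.88  59.55] j7eff 0.199
```

Call:
drive_tool(
  commands=[
    [0,0,1,0,0,0,0],
    [0,0,2,0,0,0,0],
    [0,0,3,0,0,0,0],
  ],
)

```text
time_s: 19.5
tcp_pos: [534.6, 163.9, 59.6]
tcp_rot: [[0.751, 0.66, 0.001], [0.66, -0.751, 0.0], [0.001, 0.0, -1.0]]
ft_force: [-2.2, 0.0, 5.7]
finger_gap: 9.1
```

```bash
python3 -c "
from h import *
kn()"
```

```text
t 19.50 knob~1.015 Mz 0.179 F [-2.2  0.   5.7] tcp [534.62 163.89  59.57] j7eff 0.185
```

Call:
drive_tool(
  commands=[
    [0,0,1,0,0,0,0],
    [0,0,2,0,0,0,0],
    [0,0,3,0,0,0,0],
    [0,0,4,0,0,0,0],
  ],
)

```text
time_s: 19.83
tcp_pos: [534.5, 163.9, 59.6]
tcp_rot: [[0.795, 0.606, 0.0], [0.606, -0.795, 0.0], [0.0, -0.0, -1.0]]
ft_force: [-2.5, -1.3, 6.7]
finger_gap: 9.0
```

```bash
python3 -c "
from h import *
kn()"
```

```text
t 19.83 knob~1.084 Mz 0.262 F [-2.5 -1.3  6.7] tcp [534.45 163.91  59.55] j7eff 0.128
```

Call:
drive_tool(
  commands=[
    [0,0,1,0,0,0,0],
    [0,0,2,0,0,0,0],
    [0,0,3,0,0,0,0],
  ],
)

```text
time_s: 20.08
tcp_pos: [534.3, 164.0, 59.5]
tcp_rot: [[0.826, 0.564, -0.0], [0.564, -0.826, 0.0], [0.0, -0.0, -1.0]]
ft_force: [-4.3, 1.1, 8.8]
finger_gap: 8.6
```

```bash
python3 -c "
from h import *
kn()"
```

```text
t 20.08 knob~1.137 Mz 0.339 F [-4.3  1.1  8.8] tcp [534.26 163.97  59.54] j7eff 0.102
```

Call:
drive_tool(
  commands=[
    [0,0,1,0,0,0,0],
    [0,0,2,0,0,0,0],
  ],
)

```text
time_s: 20.25
tcp_pos: [534.2, 164.0, 59.6]
tcp_rot: [[0.845, 0.535, -0.0], [0.535, -0.845, 0.0], [-0.0, -0.001, -1.0]]
ft_force: [-5.4, -0.8, 9.0]
finger_gap: 9.1
```

```bash
python3 -c "
from h import *
kn()"
```

```text
t 20.25 knob~1.172 Mz 0.325 F [-5.4 -0.8  9. ] tcp [534.15 163.98  59.55] j7eff 0.074
```

Call:
drive_tool(
  commands=[
    [0,0,1,0,0,0,0],
    [0,0,2,0,0,0,0],
  ],
)

```text
time_s: 20.42
tcp_pos: [534.1, 164.0, 59.5]
tcp_rot: [[0.863, 0.505, -0.001], [0.505, -0.863, 0.0], [-0.0, -0.001, -1.0]]
ft_force: [-4.9, 0.0, 8.7]
finger_gap: 8.9
```

```bash
python3 -c "
from h import *
kn()"
```

```text
t 20.42 knob~1.206 Mz 0.358 F [-4.9  0.   8.7] tcp [534.09 163.99  59.54] j7eff 0.017
```

Call:
drive_tool(
  commands=[
    [0,0,1,0,0,0,0],
    [0,0,2,0,0,0,0],
  ],
)

```text
time_s: 20.58
tcp_pos: [534.0, 163.9, 59.6]
tcp_rot: [[0.88, 0.475, -0.001], [0.475, -0.88, 0.0], [-0.001, -0.001, -1.0]]
ft_force: [-5.2, -0.6, 10.1]
finger_gap: 8.6
```

```bash
python3 -c "
from h import *
kn()"
```

```text
t 20.58 knob~1.241 Mz 0.397 F [-5.2 -0.6 10.1] tcp [534.03 163.93  59.58] j7eff -0.001
```

Call:
drive_tool(
  commands=[
    [0,0,1,0,0,0,0],
    [0,0,2,0,0,0,0],
  ],
)

```text
time_s: 20.75
tcp_pos: [533.9, 163.9, 59.6]
tcp_rot: [[0.896, 0.444, -0.001], [0.444, -0.896, 0.0], [-0.001, -0.001, -1.0]]
ft_force: [-6.7, -1.9, 11.7]
finger_gap: 8.5
```

```bash
python3 -c "
from h import *
kn()"
```

```text
t 20.75 knob~1.276 Mz 0.427 F [-6.7 -1.9 11.7] tcp [533.94 163.9   59.58] j7eff -0.041
```

Call:
drive_tool(
  commands=[
    [0,0,1,0,0,0,0],
    [0,0,2,0,0,0,0],
  ],
)

```text
time_s: 20.92
tcp_pos: [533.9, 163.9, 59.6]
tcp_rot: [[0.911, 0.412, -0.001], [0.412, -0.911, 0.0], [-0.001, -0.001, -1.0]]
ft_force: [-6.0, -0.5, 11.8]
finger_gap: 9.0
```

```bash
python3 -c "
from h import *
kn()"
```

```text
t 20.92 knob~1.311 Mz 0.575 F [-6.  -0.5 11.8] tcp [533.85 163.93  59.62] j7eff -0.151
```

Call:
drive_tool(
  commands=[
    [0,0,1,0,0,0,0],
    [0,0,2,0,0,0,0],
  ],
)

```text
time_s: 21.08
tcp_pos: [533.7, 163.7, 59.6]
tcp_rot: [[0.925, 0.38, -0.002], [0.38, -0.925, 0.0], [-0.001, -0.001, -1.0]]
ft_force: [-7.2, -2.0, 13.7]
finger_gap: 8.8
```

```bash
python3 -c "
from h import *
kn()"
```

```text
t 21.08 knob~1.346 Mz 0.523 F [-7.2 -2.  13.7] tcp [533.7  163.73  59.62] j7eff -0.123
```

Call:
drive_tool(
  commands=[
    [0,0,0,0,0,0,0],
    [0,0,0,0,0,0,0],
    [0,0,0,0,0,0,0],
  ],
  grip_force=110,
)

```text
time_s: 21.33
tcp_pos: [533.7, 163.7, 59.7]
tcp_rot: [[0.925, 0.381, -0.002], [0.381, -0.925, 0.0], [-0.002, -0.001, -1.0]]
ft_force: [-8.9, -2.1, 14.9]
finger_gap: 7.9
```

```bash
python3 -c "
from h import *
kn()
a=snap('wrist','w8')
cv2.imwrite('pics/w8b.png',cv2.resize(a['color'][90:330,60:380,::-1],(800,600),interpolation=cv2.INTER_CUBIC))"
```

```text
t 21.33 knob~1.345 Mz 0.357 F [-8.9 -2.1 14.9] tcp [533.7  163.69  59.74] j7eff -0.391
```

View pics/w8b.png

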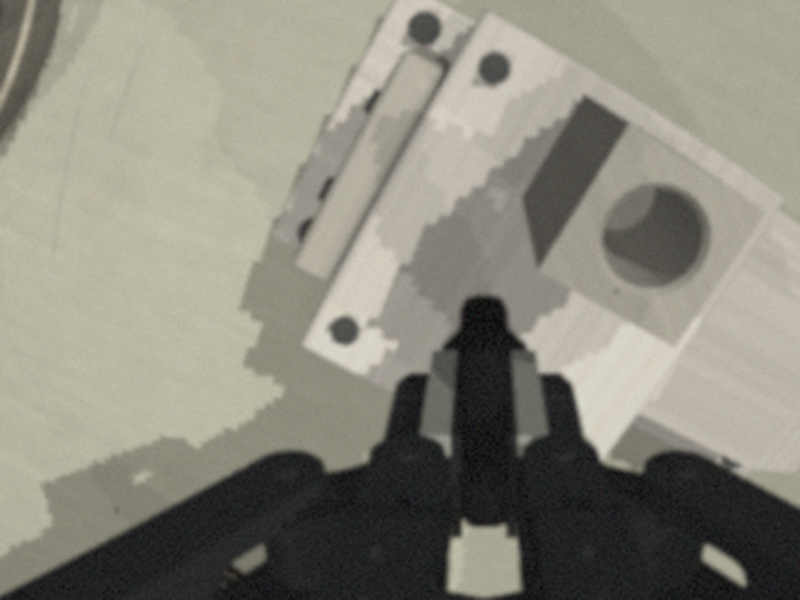

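Run:
```python
from h import *
b=dict(np.load('pics/w8.npz'));k=.4
R=lambda u,v:(60+u*k,90+v*k)
def E(n,p,q,h,z,s=0):
    P,d,r,U=edge(b,R(*p),R(*q),h,z,s); t=np.array([.134,.991]);print(n,P.round(2),'s %.2f'%((P-[558.54,156.78])@t),'ang',round(np.degrees(np.arctan2(d[1],d[0]))%180,2),'rms',round(float(r),2),'crop px',((U-[60,90])/k).round(1)); return P,d
E('nose',(470,45),(320,317),2.5,46)
E('stop',(442,75),(330,275),2.5,46,-1);E('stop',(442,75),(330,275),2.5,46,1)
E('stop far',(405,55),(300,265),2.5,46)
E('-y edge',(590,75),(770,190),3,46)
E('+y edge',(320,352),(400,398),3,46)
E('rear',(775,215),(690,340),3,46)
E('rail -y edge?',(345,0+20),(350,20),1,46)
for q in[(494,68),(344,330)]:
  p=onz(b,*R(*q),46,True);print('screw',p.round(1),((p[:2]-[558.54,156.78])@[.134,.991]).round(2))
```

```text
nose [556.34 200.51] s 43.04 ang 171.81 rms 0.06 crop px [390.1 178.3]
stop [567.  199.1] s 43.07 ang 172.21 rms 0.14 crop px [390.1 177.3]
stop [566.26 201.1 ] s 44.96 ang 172.22 rms 0.15 crop px [382.4 173. ]
stop far [569.96 208.85] s 53.13 ang 173.33 rms 0.23 crop px [348.  157.7]
-y edge [600.04 141.76] s -9.33 ang 81.79 rms 0.14 crop px [682.2 129.1]
+y edge [519.12 190.06] s 27.70 ang 82.24 rms 0.23 crop px [359.7 375.5]
rear [576.95 119.48] s -34.50 ang 169.0 rms 0.59 crop px [728.9 275. ]
rail -y edge? [594.43 219.64] s 67.11 ang 90.84 rms 0.07 crop px [347.5  20. ]
screw [596.3 187.4  46. ] 35.36
screw [528.7 196.8  46. ] 35.61
```

Call:
drive_tool(
  commands=[
    [0,0,0.5,0,0,0,0],
    [0,0,1,0,0,0,0],
  ],
)

```text
time_s: 21.55
tcp_pos: [533.7, 163.7, 59.7]
tcp_rot: [[0.931, 0.365, -0.002], [0.365, -0.931, 0.0], [-0.002, -0.001, -1.0]]
ft_force: [-9.2, -1.2, 15.7]
finger_gap: 7.8
```

```bash
python3 -c "
from h import *
kn()"
```

```text
t 21.55 knob~1.363 Mz 0.539 F [-9.2 -1.2 15.7] tcp [533.69 163.71  59.75] j7eff -0.352
```

Call:
drive_tool(
  commands=[
    [0,0,0.5,0,0,0,0],
    [0,0,1,0,0,0,0],
  ],
)

```text
time_s: 21.72
tcp_pos: [533.7, 163.7, 59.8]
tcp_rot: [[0.937, 0.348, -0.002], [0.348, -0.937, 0.0], [-0.002, -0.001, -1.0]]
ft_force: [-9.1, -4.0, 16.5]
finger_gap: 7.8
```

```bash
python3 -c "
from h import *
kn()"
```

```text
t 21.72 knob~1.380 Mz 0.488 F [-9.1 -4.  16.5] tcp [533.7  163.74  59.8 ] j7eff -0.399
```

```bash
python3 -c "
from h import *
m=[]
for i in range(8):
    capture('wrist');o=get_obs();m.append(np.r_[o['torque'],o['ft_force'],o['joint_efforts'][6]])
m=np.array(m);print(m.mean(0).round(3),m.std(0).round(3),o['tcp_pos'].round(2));kn()"
```

```text
[-0.476  2.09   0.359 -9.37  -1.952 15.969 -0.36 ] [0.028 0.025 0.039 0.573 0.642 0.224 0.057] [533.64 163.61  59.8 ]
t 22.12 knob~1.380 Mz 0.345 F [-10.3  -2.4  16.3] tcp [533.64 163.61  59.8 ] j7eff -0.340
```

Call:
drive_tool(
  commands=[
    [0,0,0,0,0,0,0.3],
    [0,0,0,0,0,0,0.3],
    [0,0,0,0,0,0,0.3],
    [0,0,0,0,0,0,0.3],
    [0,0,0,0,0,0,0.3],
  ],
)

```text
time_s: 22.53
tcp_pos: [534.3, 163.9, 59.0]
tcp_rot: [[0.938, 0.348, 0.0], [0.348, -0.938, -0.0], [0.0, 0.0, -1.0]]
ft_force: [-0.3, -0.2, 0.8]
finger_gap: 26.2
```

```bash
python3 -c "
from h import *
kn();a=snap('wrist','w9')
b=dict(np.load('pics/w8.npz'))
# motion of the carrier/wing between w8 (gripped) and now
k=.4;R=lambda u,v:(60+u*k,90+v*k)
for n,p,q,h in[('nose',(470,45),(320,317),2.5),('-y',(590,75),(770,190),3)]:
  for c in(b,a):
    P,d,r,U=edge(c,R(*p),R(*q),h,46);e=P-[558.54,156.78];print(n,'s %.2f n %.2f'%(e@[.134,.991],e@[-.991,.134]),np.degrees(np.arctan2(d[1],d[0]))%180)
"
```

```text
t 22.53 knob~1.381 Mz 0.017 F [-0.3 -0.2  0.8] tcp [534.33 163.86  59.03] j7eff -0.001
nose s 43.04 n 8.04 171.81134
nose s 42.04 n -1.36 168.78905
-y s -9.33 n -43.14 81.791374
-y s -1.40 n -43.35 82.16304
```

Call:
drive_tool(
  commands=[
    [0,0,0,-0.7,0,-0.6,0.3],
    [0,0,0,-0.7,0,-0.6,0],
    [0,0,0,-0.7,0,-0.6,0],
    [0,0,0,-0.7,0,-0.6,0],
    [0,0,0,-0.7,0,-0.6,0],
    [0,0,0,-0.7,0,-0.6,0],
    [0,0,0,-0.7,0,-0.6,0],
  ],
  grip_force=100,
)

```text
time_s: 23.17
tcp_pos: [533.6, 163.4, 59.7]
tcp_rot: [[0.938, 0.348, -0.0], [0.348, -0.938, -0.0], [-0.0, 0.0, -1.0]]
ft_force: [-2.2, -1.5, 2.1]
finger_gap: 8.3
```

```bash
python3 -c "
from h import *
kn()"
```

```text
t 23.17 knob~1.381 Mz 0.470 F [-2.2 -1.5  2.1] tcp [533.56 163.43  59.74] j7eff -0.435
```

Call:
drive_tool(
  commands=[
    [0,0,0.5,0,0,0,0],
    [0,0,1,0,0,0,0],
  ],
)

```text
time_s: 23.33
tcp_pos: [533.5, 163.5, 59.7]
tcp_rot: [[0.944, 0.331, -0.0], [0.331, -0.944, -0.0], [-0.0, -0.0, -1.0]]
ft_force: [-3.3, -2.2, 3.9]
finger_gap: 8.2
```

```bash
python3 -c "
from h import *
kn()"
```

```text
t 23.33 knob~1.399 Mz 0.559 F [-3.3 -2.2  3.9] tcp [533.55 163.47  59.73] j7eff -0.291
```

Call:
drive_tool(
  commands=[
    [0,0,0,0,0,0,0.3],
    [0,0,0,0,0,0,0.3],
    [0,0,0,0,0,0,0.3],
    [0,0,0,0,0,0,0.3],
    [0,0,0,0,0,-10,0.3],
    [0,0,0,0,0,-25,0.3],
    [0,0,0,0,0,-50,0.3],
    [0,0,0,0,0,-75,0.3],
    [0,0,0,0,0,-75,0.3],
    [0,0,0,0,0,-75,0.3],
  ],
)

```text
time_s: 24.17
tcp_pos: [534.5, 164.0, 136.4]
tcp_rot: [[0.943, 0.332, 0.002], [0.332, -0.943, 0.002], [0.003, -0.001, -1.0]]
ft_force: [-0.7, -0.7, -0.3]
finger_gap: 25.4
```

```bash
python3 -c "
from h import *
kn();a=snap('wrist','w10')
cv2.imwrite('pics/w10b.png',cv2.resize(a['color'][60:300,60:380,::-1],(800,600),interpolation=cv2.INTER_CUBIC))"
```

```text
t 24.17 knob~1.398 Mz 0.022 F [-0.7 -0.7 -0.3] tcp [534.53 163.96 136.42] j7eff -0.135
```

View pics/w10b.png

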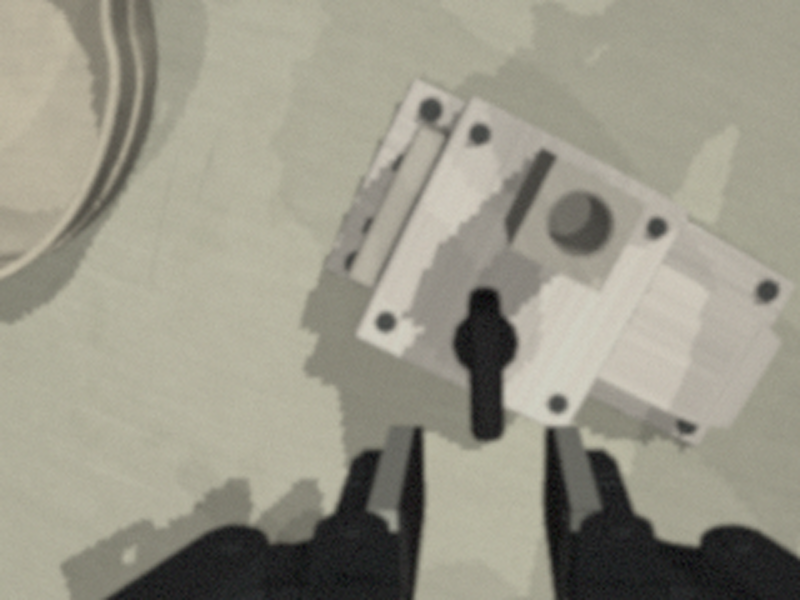

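```bash
python3 -c "
from h import *
a=dict(np.load('pics/w10.npz'));k=.4;R=lambda u,v:(60+u*k,60+v*k)
for n,p,q,h in[('nose',(463,115),(370,325),2.5),('rear',(675,240),(578,415),2.5),('-y',(490,105),(660,200),3)]:
    P,d,r,U=edge(a,R(*p),R(*q),h,46);e=P-[558.54,156.78];print(n,'s %.2f n %.2f'%(e@[.134,.991],e@[-.991,.134]),np.degrees(np.arctan2(d[1],d[0]))%180,r)
S=np.array([onz(a,*R(*q),46,True)[:2] for q in[(480,133),(657,227),(558,403),(386,321)]]);e=S.mean(0)-[558.54,156.78];print('centre s %.2f n %.2f'%(e@[.134,.991],e@[-.991,.134]))
"
```

```text
nose s 42.39 n 2.77 173.57147 0.19354548
rear s -35.10 n 1.35 173.06335 0.24312313
-y s -10.81 n -43.50 82.52028 0.17956762
centre s 3.11 n 0.59
```

```bash
python3 -c "
from h import *
for f,v0,k,ln in[('w6',(140,90),.3,((560,200),(515,203))),('w8',(60,90),.4,((360,140),(420,200))),('w10',(60,60),.4,((370,185),(450,230)))]:
  a=dict(np.load(f'pics/{f}.npz'));g=cv2.cvtColor(a['color'],cv2.COLOR_RGB2GRAY).astype(np.float32)
  # average profile along rail axis, lateral -5..15 mm, z=46
  s=np.arange(40,57,.5);pr=[]
  for q in s:
    v=[]
    for n in np.arange(-18,-2,1.):
      p=np.array([558.54,156.78])+q*np.array([.134,.991])+n*np.array([-.991,.134]);u=proj(a,[*p,46],True)
      v.append(cv2.getRectSubPix(g,(1,1),u)[0,0])
    pr.append(np.mean(v))
  print(f,[(float(x),int(y)) for x,y in zip(s,pr)])
"
```

```text
w6 [(40.0, 196), (40.5, 196), (41.0, 196), (41.5, 193), (42.0, 187), (42.5, 178), (43.0, 164), (43.5, 151), (44.0, 145), (44.5, 148), (45.0, 155), (45.5, 163), (46.0, 168), (46.5, 171), (47.0, 173), (47.5, 173), (48.0, 174), (48.5, 174), (49.0, 173), (49.5, 172), (50.0, 171), (50.5, 170), (51.0, 169), (51.5, 167), (52.0, 162), (52.5, 157), (53.0, 155), (53.5, 158), (54.0, 167), (54.5, 176), (55.0, 180), (55.5, 179), (56.0, 173), (56.5, 166)]
w8 [(40.0, 185), (40.5, 184), (41.0, 181), (41.5, 177), (42.0, 172), (42.5, 163), (43.0, 145), (43.5, 125), (44.0, 113), (44.5, 120), (45.0, 134), (45.5, 145), (46.0, 151), (46.5, 154), (47.0, 155), (47.5, 157), (48.0, 160), (48.5, 164), (49.0, 166), (49.5, 166), (50.0, 166), (50.5, 167), (51.0, 169), (51.5, 172), (52.0, 171), (52.5, 163), (53.0, 149), (53.5, 133), (54.0, 122), (54.5, 122), (55.0, 133), (55.5, 147), (56.0, 157), (56.5, 162)]
w10 [(40.0, 198), (40.5, 198), (41.0, 197), (41.5, 193), (42.0, 186), (42.5, 174), (43.0, 156), (43.5, 138), (44.0, 128), (44.5, 132), (45.0, 144), (45.5, 155), (46.0, 163), (46.5, 167), (47.0, 170), (47.5, 171), (48.0, 172), (48.5, 173), (49.0, 173), (49.5, 172), (50.0, 172), (50.5, 172), (51.0, 171), (51.5, 170), (52.0, 165), (52.5, 158), (53.0, 146), (53.5, 133), (54.0, 124), (54.5, 121), (55.0, 127), (55.5, 136), (56.0, 146), (56.5, 153)]
```

The gap profile at the stop has not changed: its dark line sits at s≈44.0 before and after clamping. The carrier is still home, so I'm handing in.

```bash
python3 -c "
from h import *
print(hand_in())"
```

```text
the job is handed in; nothing more can be done
None
```

The carrier is on the rail, home against the end stop and clamped. I handed the job in at about 24 s of the 67 s allowed; `hand_in` reported no verdict.

**What I did**
- I gripped the silver carrier by its post; the orange look-alikes were left alone.
- I entered the rail from the tapered end with almost no side force and crept up to the stop. It made contact at about 5 N.
- I released the post, gripped the knob wing and turned it clockwise. It turned freely at about 0.18 N m, and the cam began to bite at a knob angle of about 1.05 rad.
- I released the knob once and gripped it again to take off the side load, then finished at about 1.40 rad. The last reading while turning was 0.56 N m. I then let go and lifted clear.

**Last checks**
- **Home:** the dark line between the carrier's nose and the stop lies in the same place before and after clamping.
- **Straight:** the carrier's long side edge is within about 0.3° of the rail. The nose and rear edges read 1–1.5° off from the same oblique view, still inside the 0.06 rad (3.4°) limit.
- **Clear of the robot:** the wrist force is near zero with the gripper raised.

**What disagreed or was not checked**
- **Position along the rail:** hand-picked screw positions put the carrier up to about 1 mm further from the stop than the edges did. That is within the 2.5 mm allowed.
- **Knob torque:** readings scattered by about ±0.05 N m.
- **Cam force:** I could not measure it directly. I judged it from the knob torque, at roughly 45–50 N.
- **Bystanders:** I did not measure the gallipot, tape roll and vial again at the end. My paths were planned clear of them and I felt no unexpected contact.

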